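# Take the toppled tube off the welding turntable

## Task

Three short square steel tubes were set on the bench turntable to stand upright, but one has toppled onto its side. Lift that one off the turntable, which spins freely, and lay it gently on its side in the shallow metal tray (lower it to the tray floor, do not drop it) and let go, leaving the other two standing on the turntable.

Things in the scene. Friction and masses are not known exactly. Their poses are not given: they have to be found in the camera images.
- fallen_center (a point): The toppled tube: bare steel square tube 30 x 30 mm, 60 mm long, open ended, wall 3 mm, about 155 g, lying on a long face on the turntable. The point is its centre, 15 mm above the turntable's top. x runs along its length (level), y is level across it, z up. The turntable: round dark steel plate, 280 mm across, top 90 mm above the bench; turns almost without friction when pushed, else still.
- tray_in (a point): Centre of the inner floor of the fixed, empty aluminium tray, 230 mm long (x axis) by 170 mm wide (y axis) outside, walls 3 mm thick and 35 mm high overall. The point is on the inner floor, 3 mm above the bench; z up. The tray stands on the bench to the left or right of the turntable.
- standing_a: A tube of the same size standing upright on the turntable, 60 mm tall; origin at the centre of its underside, z up along its length. At the start the three tubes' centres are at least 105 mm apart. To be left standing on the turntable.
- standing_b: The other upright tube, as standing_a.
Mind the look-alikes: they are no part of the job. Leave any green or red look-alike of the part that bears fallen_center alone.

How it is judged:
On the way:
1. the toppled tube is lifted clear of the turntable (height (world z) of fallen_center above 0.135 m and contact force between fallen and the fingers above 0.2 N), for 0.1 s.
At the end, for the whole second after the job is handed in: The toppled tube lies at rest on its side on the tray floor, inside the walls (its centre less than 21 mm above the floor), and the other two tubes stand upright (within 10 degrees) on the turntable (x of fallen_center in the frame of tray_in between -0.105 and 0.105 m and y of fallen_center in the frame of tray_in between -0.075 and 0.075 m and z of fallen_center in the frame of tray_in below 0.021 m and linear speed of fallen below 0.02 m/s and angle between each of standing_a, standing_b's own z axis and vertical below 0.17 rad and height (world z) of each of standing_a, standing_b above 0.08 m); the robot touches nothing.
It fails at once if the tube is dropped into the tray: it falls free with its centre more than 60 mm above the tray floor (lying there, it is 15 mm above) (contact force between fallen and anything else below 0.01 N and z of fallen_center in the frame of tray_in above 0.06 m and horizontal distance between fallen_center and tray_in below 0.14 m).
It fails at once if a standing tube is knocked over (angle between any of standing_a, standing_b's own z axis and vertical above 0.5 rad).
It also fails if it takes over 38 s, if anything falls off the work surface, if the arm or the gripper's body presses on something with over 40 N, if the wrist force passes 120 N, or if a joint passes its speed limit or range.

## Robot

A 6-joint arm with a two-finger parallel gripper is mounted at the origin on the work surface. World frame = base frame: x ahead of the robot, y to its left, z up, the work surface at z = 0. Lengths are in m, angles in rad, forces in N, time in s.
With the tool pointing down it reaches from about 0.325 to 0.925 m from the base axis. Payload 3.1 kg.
Tool frame: the origin (TCP) lies between the finger pads; the fingertips stand 11 mm ahead of it and the grasp point (between the pads) lies 8 mm behind it (r.tip_reach is the distance from the TCP to the fingertips, in m); y points along the fingers, x is the direction in which the jaws open and shut, and the axes are right-handed (so a half turn about y gives the same grasp; the last joint's range is limited). The gripper opens to 85 mm and grips with 20 to 120 N. Pads are 22 mm wide; open, the fingers measure 114 mm over their backs; the gripper's body (76 mm by 85 mm) begins 54 mm behind the grasp point. The pads swing forward as they close: fully open they stand 13 mm farther back than shut.
Start: joints at [-1.425, 0.217, 1.613, -0, 1.311, -0.112], TCP at [0.159, -0.604, 0.242] pointing down, gripper open.
Joint ranges: [-2.75, 2.75], [-0.78, 2.1], [0.31, 2.55], [-1.13, 4.27], [0.13, 2.63], [-2.58, 2.58]. Speed limits (rad/s): [2.79, 2.79, 3.14, 3.14, 3.14, 3.14].

## Interface

Orientations are given as [roll, pitch, yaw] about the fixed x, y, z axes, in that order (R = Rz(yaw) Ry(pitch) Rx(roll)).
In Python, from rig import r gives the robot as it stands. The module is installed in compiled form; this text tells all that it offers.
- The arm moves only by the tool apply_moves, never from a script. Its argument "increments" is one flat list of numbers, 4 for each row, row after row: the shift along the tool's x, y, z in m, then the turn about the tool's y in rad. A call has exactly 10 rows; each row is the pose to reach, as a shift and turn from the pose commanded when the call began, along the tool's axes at that moment; what a row does not reach only later rows make up. A row lasts 1/10 s, in which the tool goes at most 50 mm and 8.59 degrees, less where a joint would pass 70% of its speed; a pose out of reach is approached as far as the arm can. A call with a gripper value outside its range is refused whole. "grip" is the opening, from -1 (shut) to 1 (fully open), so that 0 is half open, set as the call begins (left out, the last holds). The fingers move at their own pace and stop on an object; "squeeze" is the grip in N (left out, the last holds). Time passes only in rows, so rows that repeat a pose let the fingers close, or fill a call up. It gives the time, the measured TCP pose, the force and the opening at its end, in the units of the state.
- r.observe(): the state, without advancing time (a new reading comes with each control period).
- r.grab_frame(name): name is "scene" or "side" or "wrist"; returns a dict with "frame" (480x640x3 uint8, red, green, blue), "z_map" (480x640 float32, m along the optical axis (not along the pixel's ray), 0 where there is no reading), "K" (3x3 intrinsics, pixels), "k1" (the pictures are not rectified: a ray, as slopes to the right and down, at radius r is drawn at 1 + k1 r^2 times it, then the intrinsics apply), "xyz" and "orientation" of the camera in the world. Camera axes: x right, y down, z forward; pixel columns grow to the right and rows downward; lengths in m; the calibration is good to about 2 mm. A picture is of the moment at which its call begins.
- r.close_job(): hands the job in, once; it reports no verdict.
The state is a dict: "clock": time; "qpos": joint angles; "dq": joint speeds; "effort": joint torques, N m; "tcp_pos": TCP position; "ee_rot": TCP orientation; "force": force on the tool from outside, world axes, zero at the start; "wrist_torque": the same for the moment, N m; "opening": opening from 0.0 (shut) to 1.0 (fully open).
Only numpy, scipy, OpenCV 4.12 (cv2) and the standard library are available. Lean on these libraries where they do the work, as an engineer would, in place of code of your own. Each camera call takes 0.05 s, during which the arm holds its last target. There are 200 camera calls.

## Working session

There is one attempt and no reset: what is moved stays moved. The work goes in short steps, Python scripts to look and compute and a tool call to move; the robot and the scene stay as the last step left them, time stands still between calls to the robot, and variables do not carry over. Pictures are saved under pics/ and viewed, about 8 in all and at most 12, crops included, and the job is handed in when it is done.

Besides the shell and the picture viewer there is one more tool, called after ">>>" in YAML: its name, and indented under it one key for each argument. apply_moves: Moves the arm, as the interface text tells. Its arguments: {"type":"object","properties":{"increments":{"type":"array","items":{"type":"number"}},"grip":{"type":"number"},"squeeze":{"type":"number"}},"required":["increments"]}

```bash
mkdir -p pics; cat > h.py <<'E'
import numpy as np, cv2
from scipy.spatial.transform import Rotation as R
from rig import r
def rot(o):
    o=np.asarray(o,float)
    return o if o.shape==(3,3) else R.from_euler('xyz',o).as_matrix()
def cloud(f):
    """world xyz per pixel"""
    K=f['K'];v,u=np.mgrid[:480,:640].astype(np.float32)
    d=np.array([f['k1'],0,0,0,0],float)
    n=cv2.undistortPoints(np.stack([u,v],-1).reshape(-1,1,2),K,d).reshape(480,640,2)
    z=f['z_map'];p=np.dstack([n[...,0]*z,n[...,1]*z,z])
    w=p@rot(f['orientation']).T+np.asarray(f['xyz']);w[z<=0]=np.nan
    return w
def save(f,n): cv2.imwrite('pics/'+n+'.png',f['frame'][...,::-1])
E
python3 - <<'E'
from h import *
s=r.observe();print(s)
for n in('scene','wrist'):
    f=r.grab_frame(n);save(f,n+'0');np.savez('/tmp/'+n+'0.npz',**f);print(n,f['xyz'],f['orientation'],f['k1'])
E
```

```text
{'clock': 0.0, 'qpos': array([-1.42518756e+00,  2.17771084e-01,  1.61495006e+00, -1.34330226e-05,
        1.31131248e+00, -1.12189031e-01]), 'dq': array([ 0.00170667, -0.000134  ,  0.00049813, -0.00115582, -0.00143488,
       -0.00047551]), 'effort': array([-1.63781863e-05, -3.96846521e+01, -3.03856409e+01, -2.30492160e-04,
        9.73596383e-03,  2.75706310e-05]), 'tcp_pos': array([ 0.15925194, -0.60354004,  0.24094944]), 'ee_rot': array([-1.57053594,  0.00242708, -1.31299475]), 'force': array([-0.8133109 , -0.30540437, -0.40064932]), 'wrist_torque': array([-0.04183982,  0.00804662, -0.01520719]), 'opening': 0.9976100292891454}
scene [0.90728308 0.61448968 0.59279355] [-2.16273394 -0.01389651  2.57004327] -0.040420516617181226
wrist [ 0.23323544 -0.58576383  0.37340057] [ 2.83464873e+00  2.68293756e-03 -1.31384086e+00] -0.06289834519095464
```

View pics/scene0.png

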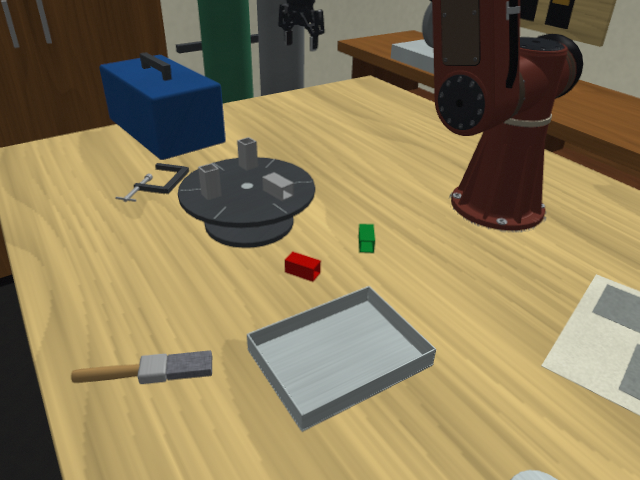

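View pics/wrist0.png

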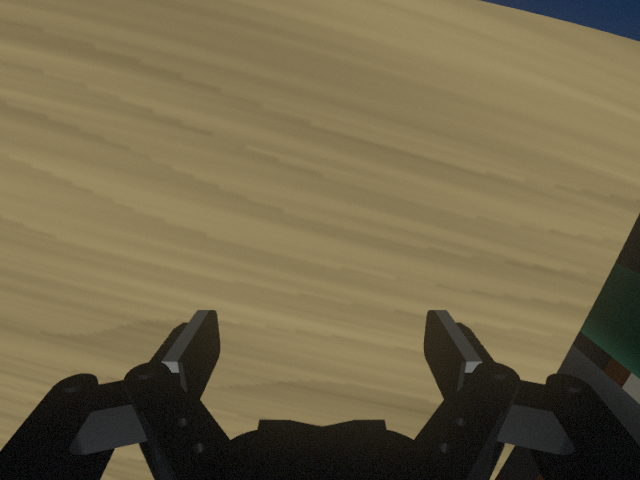

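The scene picture shows the fallen tube at (278,186) and the standing tubes at (247,153) and (209,182). The look-alikes are red at (303,266) and green at (367,238); the tray is at (340,355). I choose the grey tube lying on the turntable. The wrist view shows only bench.

```bash
cat >> h.py <<'E'
def blobs(w,zlo,zhi,c=None,rad=None,minpix=20):
    m=(w[...,2]>zlo)&(w[...,2]<zhi)
    if c is not None: m&=np.hypot(w[...,0]-c[0],w[...,1]-c[1])<rad
    n,l,st,ce=cv2.connectedComponentsWithStats(m.astype(np.uint8))
    for i in range(1,n):
        if st[i,4]<minpix: continue
        p=w[l==i]
        rc=cv2.minAreaRect(p[:,:2].astype(np.float32)*1000)
        print('px',ce[i].round(),st[i,4],'med',np.median(p,0).round(4),'z',p[:,2].min().round(3),p[:,2].max().round(3),'rect mm',np.round(rc[0],1),np.round(rc[1],1),round(rc[2],1),'corners',cv2.boxPoints(rc).round().tolist())
E
python3 - <<'E'
from h import *
f=dict(np.load('/tmp/scene0.npz'));w=cloud(f)
for p in [(278,181),(247,186),(247,142),(209,170),(340,355),(303,266),(400,150)]: print(p,w[p[1],p[0]].round(3))
m=(w[...,2]>.08)&(w[...,2]<.097); 
n,l,st,ce=cv2.connectedComponentsWithStats(m.astype(np.uint8));i=l[186,247];p=w[l==i];rc=cv2.minEnclosingCircle(p[:,:2].astype(np.float32));print('table',rc,np.median(p[:,2]))
c=rc[0]
print('fallen top');blobs(w,.113,.127,c,.14)
print('standing');blobs(w,.127,.16,c,.14)
t=w[280:440,235:445].reshape(-1,3);t=t[(t[:,2]>.022)&(t[:,2]<.045)]
rc=cv2.minAreaRect(t[:,:2].astype(np.float32));print('tray',rc)
cv2.imwrite('pics/crop1.png',cv2.resize(f['frame'][120:220,160:340,::-1],None,fx=4,fy=4))
E
```

```text
(278, 181) [ 0.479 -0.169  0.118]
(247, 186) [ 0.519 -0.229  0.091]
(247, 142) [ 0.468 -0.326  0.14 ]
(209, 170) [ 0.589 -0.248  0.138]
(340, 355) [0.572 0.182 0.004]
(303, 266) [ 0.52  -0.011  0.028]
(400, 150) [-0.006 -0.349  0.   ]
table ((0.5192961692810059, -0.23267585039138794), 0.14190766215324402) 0.08879421099201901
fallen top
px [248. 155.] 122 med [ 0.4811 -0.2996  0.12  ] z 0.113 0.127 rect mm [ 480.4 -305. ] [25.  42.5] 54.2 corners [[456.0, -303.0], [490.0, -328.0], [505.0, -307.0], [470.0, -282.0]]
px [278. 181.] 283 med [ 0.4799 -0.1695  0.1185] z 0.113 0.121 rect mm [ 477.7 -172.9] [32.9 63.4] 10.0 corners [[456.0, -145.0], [467.0, -207.0], [499.0, -201.0], [488.0, -139.0]]
px [210. 184.] 131 med [ 0.5988 -0.2222  0.1205] z 0.113 0.127 rect mm [ 601.3 -228.3] [21.7 42.3] 47.1 corners [[578.0, -222.0], [609.0, -251.0], [624.0, -235.0], [593.0, -206.0]]
standing
px [247. 145.] 262 med [ 0.4772 -0.302   0.1415] z 0.127 0.151 rect mm [ 474.9 -311.5] [32.7 34.5] 6.2 corners [[457.0, -296.0], [460.0, -330.0], [493.0, -327.0], [489.0, -293.0]]
px [209. 173.] 321 med [ 0.5967 -0.2247  0.1415] z 0.127 0.15 rect mm [ 594.8 -237. ] [31.8 38. ] 2.4 corners [[578.0, -219.0], [580.0, -257.0], [611.0, -255.0], [610.0, -217.0]]
tray ((0.5738424062728882, 0.18209582567214966), (0.17332863807678223, 0.23164714872837067), 88.4236831665039)
```

View pics/crop1.png

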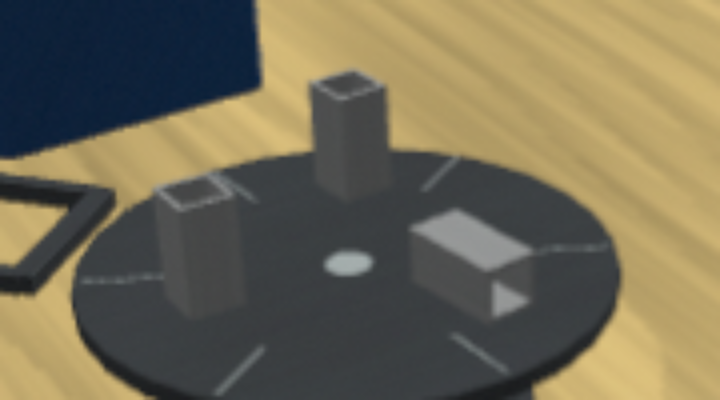

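Only bare-steel tube lying on the turntable: centre about (0.478, -0.173), top 0.120, footprint 33x63 mm. That matches the given size. Moving above it.

>>> apply_moves:
  increments: [-0.03,0,0.037,-0.148,-0.06,0,0.075,-0.296,-0.09,0,0.112,-0.444,-0.12,0,0.15,-0.592,-0.15,0,0.188,-0.74,-0.18,0,0.226,-0.888,-0.21,0,0.263,-1.036,-0.24,0,0.3,-1.184,-0.27,0,0.338,-1.332,-0.3,0,0.376,-1.48]
  grip: 1
  squeeze: 40

```text
clock: 1.1
tcp_pos: [0.447, -0.2165, 0.242]
ee_rot: [-1.571, 0.0, 0.173]
force: [-0.0, -0.5, -0.5]
opening: 1.0
```

>>> apply_moves:
  increments: [0.01,0,0.01,0,0.02,0,0.02,0,0.03,0,0.03,0,0.038,0,0.037,0,0.038,0,0.037,0,0.038,0,0.037,0,0.038,0,0.037,0,0.038,0,0.037,0,0.038,0,0.037,0,0.038,0,0.037,0]

```text
clock: 2.1
tcp_pos: [0.4776, -0.1759, 0.2423]
ee_rot: [-1.571, 0.0, 0.166]
force: [-1.1, 0.1, 0.2]
opening: 0.996
```

```bash
python3 - <<'E'
from h import *
f=r.grab_frame('wrist');save(f,'wrist1');w=cloud(f)
s=r.observe();print(s['tcp_pos'],s['ee_rot'])
blobs(w,.112,.128,(.478,-.173),.07)
m=(w[...,2]>.1)&(w[...,2]<.128);print(m.sum())
E
```

```text
[ 0.47765467 -0.17580408  0.24230775] [-1.57081031e+00  8.92728065e-06  1.66572768e-01]
px [321. 235.] 3165 med [ 0.4758 -0.1717  0.1207] z 0.112 0.123 rect mm [ 475.9 -173.7] [29.7 60.6] 10.3 corners [[456.0, -147.0], [467.0, -206.0], [496.0, -201.0], [485.0, -141.0]]
4429
```

View pics/wrist1.png

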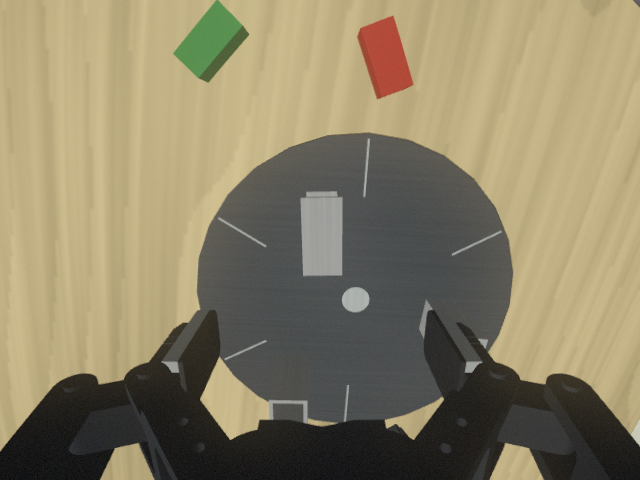

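The wrist view shows the tube at (321,235), clear of the fingers. It measures 29.7x60.6 mm at yaw 10.3°, which agrees with the first measurement within 3 mm. Descending with the small correction.

>>> apply_moves:
  increments: [-0.0015,0.02,0.0025,-0.013,-0.0015,0.045,0.0025,-0.013,-0.0015,0.07,0.0025,-0.013,-0.0015,0.095,0.0025,-0.013,-0.0015,0.112,0.0025,-0.013,-0.0015,0.124,0.0025,-0.013,-0.0015,0.132,0.0025,-0.013,-0.0015,0.137,0.0025,-0.013,-0.0015,0.139,0.0025,-0.013,-0.0015,0.139,0.0025,-0.013]

```text
clock: 3.15
tcp_pos: [0.4763, -0.1736, 0.1037]
ee_rot: [-1.571, -0.001, 0.18]
force: [-0.0, -0.9, 0.1]
opening: 1.001
```

>>> apply_moves:
  increments: [0,0,0,0,0,0,0,0,0,0,0,0,0,0,0,0,0,0,0,0,0,0,0,0,0,0,0,0,0,0,0,0,0,0,0,0,0,0,0,0]
  grip: -1
  squeeze: 40

```text
clock: 4.15
tcp_pos: [0.4763, -0.1736, 0.1038]
ee_rot: [-1.571, -0.001, 0.18]
force: [-0.4, -0.4, 4.3]
opening: 0.342
```

Stopped at an opening of about 29 mm, so the tube is held. Lifting straight up, gently at first.

>>> apply_moves:
  increments: [0,-0.003,0,0,0,-0.01,0,0,0,-0.025,0,0,0,-0.045,0,0,0,-0.07,0,0,0,-0.095,0,0,0,-0.11,0,0,0,-0.12,0,0,0,-0.12,0,0,0,-0.12,0,0]

```text
clock: 5.15
tcp_pos: [0.4753, -0.173, 0.2223]
ee_rot: [-1.57, 0.001, 0.18]
force: [-0.3, 0.7, -1.6]
opening: 0.343
```

```bash
python3 - <<'E'
from h import *
f=r.grab_frame('wrist');save(f,'wrist2')
s=r.observe();print(s['tcp_pos'],s['ee_rot'],s['opening'],s['force'],s['qpos'])
f=r.grab_frame('scene');w=cloud(f)
print('standing');blobs(w,.127,.155,(.519,-.233),.14)
yaw=s['ee_rot'][2];d=np.array([.574,.182])-s['tcp_pos'][:2];x=np.array([np.cos(yaw),np.sin(yaw)]);print('x,z',d@x,d@[-x[1],x[0]])
E
```

```text
[ 0.47498096 -0.17292336  0.22177163] [-1.56905298  0.00220501  0.17999404] 0.34053398972185184 [-0.55193642 -0.06171913 -1.5355877 ] [-4.88078874e-01 -1.91839259e-02  1.90964518e+00  2.74646402e-06
  1.25394232e+00 -6.68071853e-01]
standing
px [247. 145.] 263 med [ 0.4774 -0.302   0.1418] z 0.127 0.151 rect mm [ 475.  -310.2] [31.7 37. ] 12.0 corners [[456.0, -295.0], [463.0, -332.0], [494.0, -325.0], [487.0, -289.0]]
px [209. 173.] 323 med [ 0.5964 -0.2246  0.1415] z 0.127 0.151 rect mm [ 594.2 -235.8] [33.  36.7] 3.5 corners [[577.0, -218.0], [579.0, -255.0], [612.0, -253.0], [610.0, -216.0]]
x,z 0.1609590635582941 0.33146273551575023
```

View pics/wrist2.png

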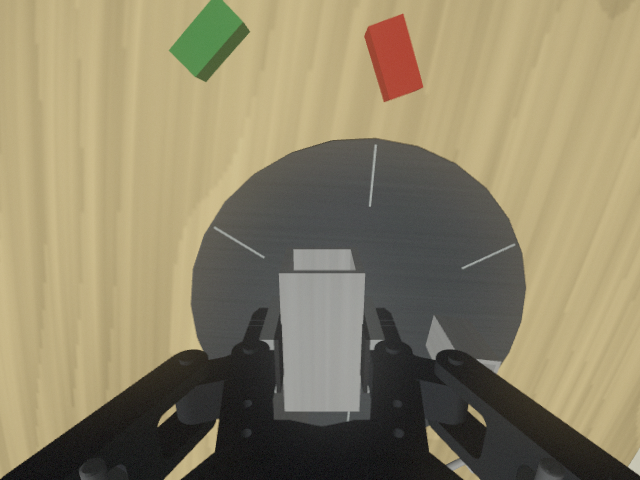

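The tube at (322,340) is held level and square between the pads, and both standing tubes are unchanged. Carrying it to the tray centre.

>>> apply_moves:
  increments: [0.005,0,0.01,0,0.016,0,0.033,0,0.032,0,0.066,0,0.051,0,0.106,0,0.072,0,0.149,0,0.093,0,0.192,0,0.114,0,0.235,0,0.134,0,0.275,0,0.15,0,0.308,0,0.161,0,0.331,0]

```text
clock: 6.25
tcp_pos: [0.5746, 0.1847, 0.2223]
ee_rot: [-1.57, 0.001, 0.182]
force: [0.2, -0.7, -1.6]
opening: 0.342
```

>>> apply_moves:
  increments: [0,0,0,0,0,0.01,0,0,0,0.03,0,0,0,0.06,0,0,0,0.09,0,0,0,0.12,0,0,0,0.14,0,0,0,0.155,0,0,0,0.165,0,0,0,0.165,0,0]

```text
clock: 7.25
tcp_pos: [0.5737, 0.1804, 0.0566]
ee_rot: [-1.571, 0.003, 0.179]
force: [0.4, 0.4, -2.2]
opening: 0.346
```

```bash
python3 - <<'E'
from h import *
s=r.observe();print(s['tcp_pos'],s['ee_rot'],s['opening'],s['force'])
f=r.grab_frame('scene');save(f,'scene2');w=cloud(f)
t=w[330:380,280:400].reshape(-1,3);print('floor z',np.median(t[(t[:,2]<.012),2]))
E
```

```text
[0.57371792 0.18035664 0.05659604] [-1.57088287  0.00324279  0.1792709 ] 0.34569030128500094 [ 0.39568158  0.40359322 -2.22798706]
floor z 0.002779109540242186
```

View pics/scene2.png

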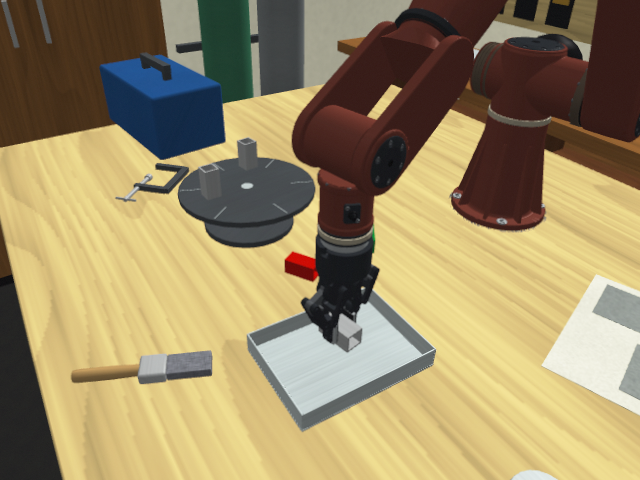

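The tube at (347,333) hangs level over the tray, with the standing tubes still up. Grasp height puts floor contact at a TCP height of about 0.017, so I go down 40 mm slowly.

>>> apply_moves:
  increments: [0,0.008,0,0,0,0.017,0,0,0,0.025,0,0,0,0.031,0,0,0,0.035,0,0,0,0.037,0,0,0,0.038,0,0,0,0.039,0,0,0,0.04,0,0,0,0.04,0,0]

```text
clock: 8.3
tcp_pos: [0.5751, 0.1811, 0.0184]
ee_rot: [-1.571, -0.0, 0.18]
force: [-0.5, -0.3, -2.2]
opening: 0.347
```

>>> apply_moves:
  increments: [0,0.0005,0,0,0,0.001,0,0,0,0.0015,0,0,0,0.002,0,0,0,0.002,0,0,0,0.002,0,0,0,0.002,0,0,0,0.002,0,0,0,0.002,0,0,0,0.002,0,0]

```text
clock: 9.3
tcp_pos: [0.5751, 0.1811, 0.0168]
ee_rot: [-1.571, 0.0, 0.18]
force: [-3.6, -0.1, 6.4]
opening: 0.343
```

Contact felt (+6.4 N upward). Releasing, then withdrawing straight up.

>>> apply_moves:
  increments: [0,0,0,0,0,0,0,0,0,0,0,0,0,0,0,0,0,0,0,0,0,0,0,0,0,0,0,0,0,0,0,0,0,0,0,0,0,0,0,0]
  grip: 1

```text
clock: 10.3
tcp_pos: [0.575, 0.1811, 0.0163]
ee_rot: [-1.571, -0.0, 0.18]
force: [-0.2, 0.2, -0.2]
opening: 0.998
```

>>> apply_moves:
  increments: [0,-0.005,0,0,0,-0.015,0,0,0,-0.03,0,0,0,-0.06,0,0,0,-0.1,0,0,0,-0.14,0,0,0,-0.18,0,0,0,-0.2,0,0,0,-0.2,0,0,0,-0.2,0,0]

```text
clock: 11.3
tcp_pos: [0.5751, 0.1811, 0.2172]
ee_rot: [-1.571, -0.002, 0.18]
force: [0.2, 1.0, -1.0]
opening: 0.996
```

```bash
python3 - <<'E'
from h import *
f=r.grab_frame('wrist');w=cloud(f);s=r.observe();print(s['clock'],s['tcp_pos'],s['force'],s['opening'])
print('tube');blobs(w,.024,.05,(.574,.182),.07)
f=r.grab_frame('scene');save(f,'scene3');w=cloud(f)
print('standing');blobs(w,.127,.155,(.519,-.233),.14)
E
```

```text
11.35 [0.57407397 0.18092646 0.2153778 ] [-0.9302712   0.30541005 -0.24897505] 1.0019132695654664
tube
px [321. 220.] 2122 med [0.5739 0.1815 0.0337] z 0.024 0.036 rect mm [574.1 180.2] [29.9 59.9] 9.9 corners [[554.0, 207.0], [564.0, 148.0], [594.0, 153.0], [584.0, 212.0]]
standing
px [247. 145.] 268 med [ 0.4775 -0.3022  0.1415] z 0.127 0.151 rect mm [ 474.6 -312.6] [33.2 36. ] 9.8 corners [[455.0, -298.0], [461.0, -333.0], [494.0, -327.0], [488.0, -292.0]]
px [209. 173.] 325 med [ 0.5961 -0.2241  0.1416] z 0.127 0.151 rect mm [ 594.6 -235.6] [32.5 35.2] 1.6 corners [[578.0, -218.0], [579.0, -254.0], [611.0, -253.0], [610.0, -218.0]]
```

View pics/scene3.png

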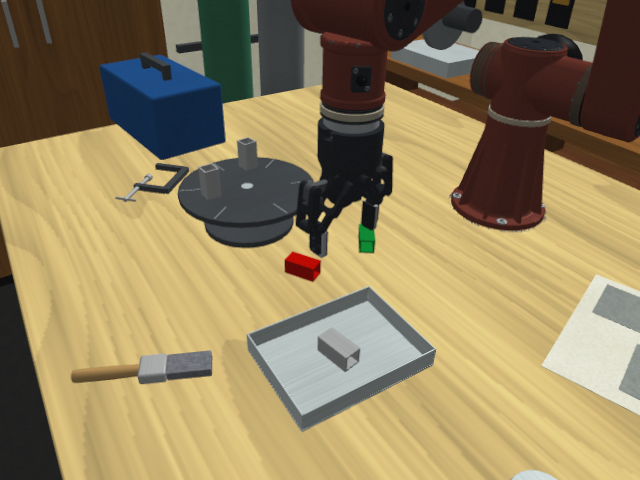

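The tube lies on its side mid-tray at (338,349), with its top at 0.034. The standing tubes at (247,153) and (209,182) are still up, and the gripper is clear.

```bash
python3 -c "
from rig import r
print(r.close_job())"
```

```text
the job is handed in; nothing more can be done
None
```

I gripped the toppled tube across its width, lifted it off the turntable and carried it to the tray. There I lowered it until I felt contact with the floor (about 6 N upward), let go, backed off straight up and handed the job in at about 11.4 s.

- **Toppled tube:** it lies on its side within about 2 mm of the tray centre. Its top is at 0.034 m, so its centre is about 16 mm above the floor, where 15 mm is expected.
- **Standing tubes:** both are still upright on the turntable, with tops at 0.151 m and positions unchanged to about 2 mm.
- **Gripper and look-alikes:** the gripper is open and about 0.2 m up, touching nothing. The red and green look-alikes were not touched.

No check failed or disagreed beyond 1–3 mm of camera noise. The hand-in reports no verdict, so I have no confirmation of the final result.

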